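# Press a loose heatsink onto a power board

### The job

On the repair bench, push the board carriage along its rail until it is fully home against the stop under the screw press, gently enough that the loose heatsink standing on the board stays in its place. Then turn the star handle on top of the press clockwise (seen from above), pushing one spoke after another, all the way to its stop, so that the pad bears on the heatsink. Leave the other things on the bench where they are.

Things in the scene. Friction and masses are not known exactly. Their poses are not given: they have to be found in the camera images.
- press: Grey screw press fixed to the bench; place and yaw vary. Origin: bench level, straight below the star handle's vertical axis. Base plate 10 mm thick, x -100 to 100, y -100 to 240 mm. Two columns at x = +-86 (24 by 30 mm) carry a crosshead 196 (x) by 36 mm (y), top 118 mm above the bench. The star handle turns on top of it.
- rail_stop (a point): Face of the dark stop block that ends the press's steel dovetail rail, at y = -55 mm in the press frame, 20 mm above the bench. The rail runs along the press's y axis from here to y = 240; its strips reach |x| = 65 mm and 25 mm above the bench. The carriage is pushed along the press's -y.
- star_hub (a point): Centre of the star handle's hub, 150 mm above the bench, level with its spokes. Hub 46 mm wide, 129 to 165 mm high; the 16 mm screw stands out of it up to 195 mm. Four round level spokes 90 degrees apart, 12 mm thick, end in 26 mm black balls 92 mm from the axis. Closed fingers fit down between two spokes; free below them down to 118 mm. The handle keeps its height.
- spoke_tip (a point): Centre of the ball at the end of one of the four spokes, 92 mm from the star handle's axis; turns with the handle.
- star (a joint): Star handle angle, rad: grows clockwise seen from above. 0: pad raised, 14 mm above the heatsink; the pad drops 4.29 mm per rad, meets the heatsink at about 3.27, then its spring gives; 4.2 is the stop. Starts at 0 to 1.2. Takes 0.3 to 0.4 N m (5 to 7 N on a spoke 60 mm out); stays where it is left.
- pad: Round black rubber pressure pad, 34 mm in diameter, 10 mm thick, on the underside of the press screw, on the star's axis. Origin: centre of its underside, 68 mm above the bench when raised.
- carriage: Aluminium carriage, loose in the rail, 0.6 to 0.9 kg, carrying a tan board of 100 by 106 mm. Origin: centre of its underside, 10 mm above the bench, below the board's middle; y points out of the press along the rail. Foot 90 by 110 mm; a tongue leads in +y to the push plate. Starts 50 to 110 mm from home; home, foot on the stop, its origin is at x = y = 0 of the press.
- push_face (a point): Middle of the outer (+y) face of the carriage's upright push plate, 44 mm above the bench, at y = 160 mm of the carriage. The plate is 50 mm wide (x), 8 mm thick, and reaches from 12 to 60 mm above the bench.
- nest (a point): Middle of the board's top, on the carriage (28 mm above the bench): the place where the heatsink's underside centre belongs.
- heatsink: Finned aluminium heatsink standing loose on the middle of the carriage's board, 60 (x) by 40 (y) by 26 mm, 70 to 120 g. Origin: centre of its underside. It slides if the carriage is started or stopped hard.
- flux_bottle: Bystander: small white bottle, 36 mm in diameter, 75 mm high, beyond the rail. Origin: centre of its underside.
- capacitor: Bystander: dark can capacitor standing upright, 35 mm in diameter, 45 mm high, on the near side of the rail. Origin: centre of its underside.
- screwdriver: Bystander: screwdriver with black handle, 170 mm, lying on the near side of the press.
- solder_spool: Bystander: metal spool standing on its flange, 54 mm in diameter, 38 mm high, beyond the press. Origin: centre of its underside.
- multimeter: Bystander: red multimeter lying flat, 90 by 185 by 46 mm. Origin: centre of its underside.
- spare_heatsink: Bystander: spare narrow heatsink, 75 by 22 by 30 mm, standing on the bench. Origin: centre of its underside.
- parts_tray: Bystander: grey divided tray, 120 by 160 by 30 mm. Origin: centre of its underside.
Mind the look-alikes: they are no part of the job. Of the things shaped like the carriage, the aluminium one is meant.

How it is judged:
On the way, in this order (a step that is already met when the one before it is completed fails the run):
1. the carriage is home against its stop (within 3 mm) with the pad still clear of the heatsink (y of carriage in the frame of press below 0.003 m and value of joint star below 3 rad), for 0.2 s.
2. the star handle is turned to its stop (within 0.15 rad) and the pad presses the heatsink (value of joint star above 4.05 rad and contact force between pad and heatsink above 5 N), for 0.2 s.
At the end, for the whole second after the job is handed in: The carriage is at rest within 3 mm of its stop, the star handle is within 0.15 rad of its clockwise stop, and the pad presses the heatsink with more than 5 N; the heatsink is upright (within 0.08 rad), within 6 mm of its place on the board and not turned by more than 0.15 rad (all of step 2 and y of carriage in the frame of press below 0.003 m and horizontal distance between heatsink and nest below 0.006 m and angle between the x axis of heatsink and the x axis of carriage, either way round below 0.15 rad and angle between heatsink's own z axis and vertical below 0.08 rad and linear speed of carriage below 0.01 m/s); the robot touches nothing.
It fails at once if a bystander is moved more than 30 mm (distance of any of flux_bottle, capacitor, screwdriver, solder_spool, multimeter, spare_heatsink, parts_tray from where it was at the start of the episode above 0.03 m).
It also fails if it takes over 72 s, if anything falls off the work surface, if the arm or the gripper's body presses on something with over 40 N, if the wrist force passes 120 N, or if a joint passes its speed limit or range.

### The arm

A 6-joint arm with a two-finger parallel gripper is mounted at the origin on the work surface. World frame = base frame: x ahead of the robot, y to its left, z up, the work surface at z = 0. Lengths are in m, angles in rad, forces in N, time in s.
With the tool pointing down it reaches from about 0.35 to 0.775 m from the base axis. Payload 7.3 kg.
Tool frame: the origin (TCP) lies at the very end of the fingers, on their centre line; the grasp point (between the pads) lies 19 mm behind it (robot.pinch_z is the distance from the TCP to the grasp point, in m); z points along the fingers, y is the line along which they close (so a half turn about z gives the same grasp; the last joint's range is limited). The gripper opens to 92 mm and grips with 3 to 60 N. Pads are 19 mm wide; open, the fingers measure 130 mm over their backs; the gripper's body (75 mm by 190 mm) begins 47 mm behind the grasp point.
Start: joints at [-0.146, 0.342, 1.524, -0, 1.275, -0.146], TCP at [0.525, 0, 0.188] pointing down, gripper open.
Joint ranges: [-2.53, 2.53], [-0.77, 2.02], [0.04, 2.7], [-1, 4.14], [0.28, 2.66], [-3.11, 3.11]. Speed limits (rad/s): [2.57, 2.57, 3.14, 3.14, 3.14, 3.14].

### API

Orientations are given as [roll, pitch, yaw] about the fixed x, y, z axes, in that order (R = Rz(yaw) Ry(pitch) Rx(roll)).
In Python, from cell import robot gives the robot as it stands.
- The arm moves only by the tool move_arm, never from a script. Its argument "motion" is a list of rows, each a list of 6 numbers: the shift along the tool's x, y, z in units of 0.1 m (1.0 is 0.1 m), then the turn, a rotation vector about the tool's x, y, z in units of pi rad (1.0 is pi rad). In form: [[dx, dy, dz, rx, ry, rz], ...]. A call has 1 to 12 rows; each row is the pose to reach, as a shift and turn from the pose commanded when the call began, along the tool's axes at that moment, turning the shorter way round; what a row does not reach only later rows make up. A row lasts 1/8 s, in which the tool goes at most 62.5 mm and 10.7 degrees, less where a joint would pass 70% of its speed; a pose out of reach is approached as far as the arm can. A call with a number of a shift or a turn outside -1 to 1 is refused whole. A call with a gripper value outside its range is refused whole. "fingers" is the opening, from -1 (shut) to 1 (fully open), set as the call begins (left out, the last holds). The fingers move at their own pace and stop on an object; "newtons" is the grip in N (left out, the last holds). Time passes only in rows, so rows that repeat a pose let the fingers close. It gives the time, the measured TCP pose, the force, the opening and the grip force at its end, in the units of the state.
- robot.observe(): the state, without advancing time (a new reading comes with each control period).
- robot.read_camera(name): name is "scene" or "side" or "wrist"; returns a dict with "image" (384x512x3 uint8, red, green, blue), "range_z" (384x512 float32, m along the optical axis (not along the pixel's ray), 0 where there is no reading), "vfov" (degrees; the focal length in pixels is half the picture's height over the tangent of half this angle, whatever the lens; pixels are square), "cx", "cy" (the principal point, pixels), "extrinsics" (4x4, takes a point from camera to world coordinates); the wrist camera has in their place "hand_eye" (4x4, takes a point from camera to tool coordinates, whose origin is the TCP and whose axes are the flange's). Camera axes: x right, y up, looking along -z (the intrinsics and any distortion apply to the point x, -y, -z); pixel columns grow to the right and rows downward; lengths in m; the calibration is good to about 2 mm. A picture is of the moment at which its call begins: read the wrist's pose just before it.
- robot.hand_in(): hands the job in; it is judged then, once.
The state is a dict: "time": time; "qpos": joint angles; "qvel": joint speeds; "joint_efforts": joint torques, N m; "tool_pos": TCP position; "tool_rot": TCP orientation; "contact_force": force on the tool from outside, world axes, zero at the start; "torque": the same for the moment, N m; "opening": finger opening in m; "grip_force": force on a finger pad.
Only numpy, scipy, OpenCV 4.12 (cv2) and the standard library are available. Lean on these libraries where they do the work, as an engineer would, in place of code of your own. Each camera call takes 0.05 s, during which the arm holds its last target. There are 200 camera calls.

## Working session

There is one attempt and no reset: what is moved stays moved. The work goes in short steps, Python scripts to look and compute and a tool call to move; the robot and the scene stay as the last step left them, time stands still between calls to the robot, and variables do not carry over. Pictures are saved under pics/ and viewed, at most 10 in all, crops included, and the job is handed in when it is done.

Besides the shell and the picture viewer there is one more tool, called after ">>>" in YAML: its name, and indented under it one key for each argument. move_arm: Moves the arm, as the interface text tells. Shifts and turns lie within -1 to 1; 1 stands for 0.1 m of shift or pi rad of turn. Its arguments: {"type":"object","properties":{"motion":{"type":"array"},"fingers":{"type":"number"},"newtons":{"type":"number"}},"required":["motion"]}

```bash
mkdir -p pics; cat > h.py <<'E'
import numpy as np, cv2
from cell import robot
from scipy.spatial.transform import Rotation as R
def cam(n):
    s=robot.observe(); c=robot.read_camera(n)
    if 'extrinsics' in c: T=np.array(c['extrinsics'])
    else:
        W=np.eye(4); W[:3,:3]=R.from_euler('xyz',s['tool_rot']).as_matrix(); W[:3,3]=s['tool_pos']; T=W@np.array(c['hand_eye'])
    im=np.array(c['image']); h,w=im.shape[:2]; f=h/2/np.tan(np.radians(c['vfov'])/2)
    z=np.array(c['range_z']); v,u=np.mgrid[:h,:w]
    P=np.stack([(u-c['cx'])/f*z,-(v-c['cy'])/f*z,-z],-1)@T[:3,:3].T+T[:3,3]
    P[z==0]=np.nan
    return im,P,c
def save(im,n,k=1): cv2.imwrite('pics/'+n,cv2.resize(im[...,::-1],None,fx=k,fy=k))
E
python3 - <<'E'
from h import *
for n in ('scene','side'):
    im,P,c=cam(n); save(im,n+'0.png',1.5); np.savez(n+'0.npz',im=im,P=P); print(n,{k:v for k,v in c.items() if k not in('image','range_z')})
print(robot.observe())
E
```

```text
scene {'vfov': 55.967006047424306, 'cx': 255.67907882187288, 'cy': 186.5971352046273, 'extrinsics': array([[ 0.81362668, -0.31633863,  0.48779248,  0.93601257],
       [ 0.5808776 ,  0.40717601, -0.70483254, -0.69134854],
       [ 0.02434836,  0.85681828,  0.51504329,  0.65758013],
       [ 0.        ,  0.        ,  0.        ,  1.        ]])}
side {'vfov': 44.282785306254894, 'cx': 260.9775488875715, 'cy': 199.43182849415223, 'extrinsics': array([[ 0.98767423,  0.08588569, -0.1308559 ,  0.20783494],
       [-0.1558121 ,  0.61909993, -0.76969985, -1.30929304],
       [ 0.01490667,  0.78060164,  0.62485108,  1.19870386],
       [ 0.        ,  0.        ,  0.        ,  1.        ]])}
{'time': 0.1, 'qpos': array([-1.45986084e-01,  3.42666666e-01,  1.52489155e+00, -4.01700751e-05,
        1.27544379e+00, -1.46008055e-01]), 'qvel': array([ 0.00044528, -0.00082733, -0.00148391, -0.00085248,  0.00033388,
        0.00050024]), 'joint_efforts': array([ 1.49919495e-03, -4.32001984e+01, -2.44694173e+01,  7.19219679e-02,
        5.25739230e-02, -9.79429342e-05]), 'tool_pos': array([5.24581441e-01, 7.72628749e-05, 1.87817898e-01]), 'tool_rot': array([-3.14019271e+00, -1.67040881e-04,  1.57082990e+00]), 'contact_force': array([-0.71077649,  0.55043082,  1.0657495 ]), 'torque': array([ 0.02696989, -0.00605198,  0.03469826]), 'grip_force': 0.0, 'opening': 0.09169784723235079}
```

View pics/scene0.png

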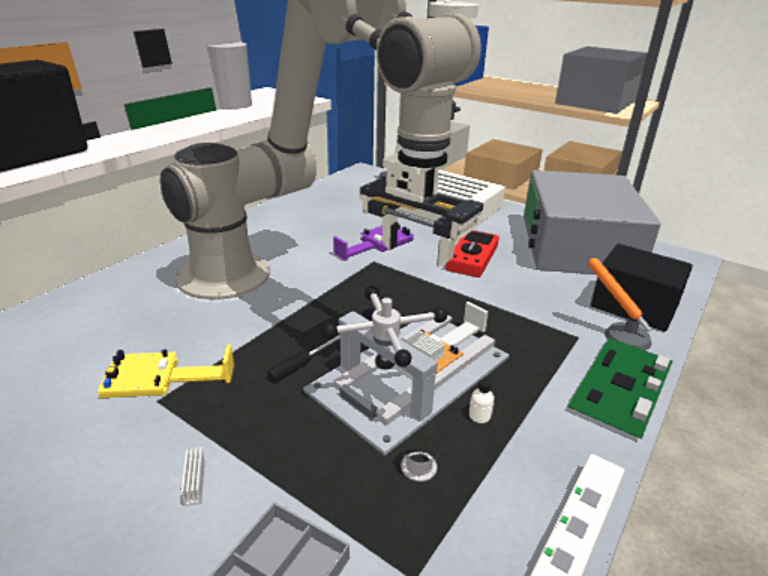

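View pics/side0.png

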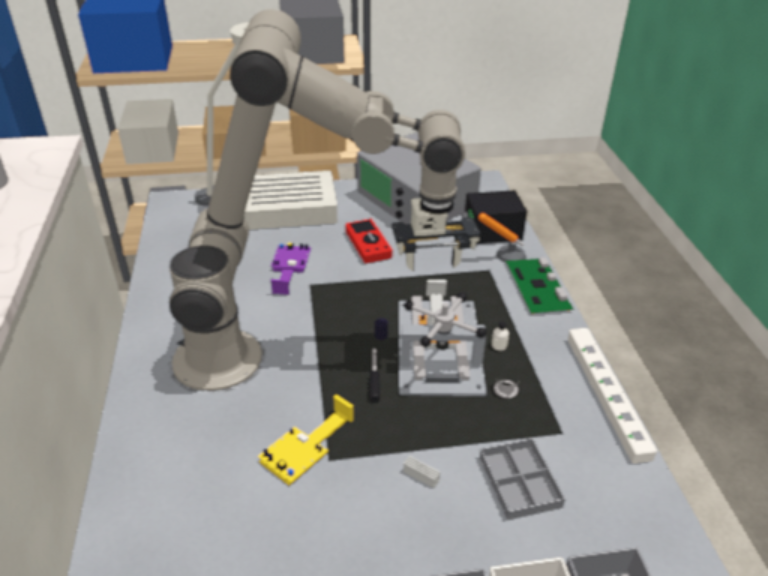

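The pictures show the press in the middle, with its hub at about (387,320) in the scene view. The push plate is at (476,318), facing away from the camera towards +y. The screwdriver and capacitor are on the near (-x) side, the bottle and spool beyond. I'll measure from the depth.

```bash
python3 - <<'E'
from h import *
def cl(m,P,mn=12):
    n,l,s,_=cv2.connectedComponentsWithStats(m.astype(np.uint8))
    for i in range(1,n):
        if s[i,4]>=mn:
            q=P[l==i]; print('  n',s[i,4],'px',s[i,:2],'mean',q.mean(0).round(4),'min',q.min(0).round(3),'max',q.max(0).round(3))
for n in('scene','side'):
    d=np.load(n+'0.npz'); im,P=d['im'],d['P']; x,y,z=np.moveaxis(P,-1,0)
    roi=(x>.3)&(x<.8)&(y>-.5)&(y<.1)
    dark=im.max(-1)<60
    print(n,'balls'); cl(roi&dark&(z>.135)&(z<.17)&(y<-.05),P)
    print('screw top'); cl(roi&(z>.18)&(z<.2)&(y<-.1),P,4)
    m=roi&(abs(z-.118)<.004)&(y<-.05); q=P[m]
    if len(q)>10: print('crosshead',len(q),cv2.minAreaRect((q[:,:2]*1000).astype(np.float32)))
    print('40-62mm'); cl(roi&(z>.04)&(z<.064),P)
    m=roi&(abs(z-.010)<.003); q=P[m]; print('base',cv2.minAreaRect((q[:,:2]*1000).astype(np.float32)))
E
```

```text
scene balls
  n 30 px [243 192] mean [ 0.4622 -0.0545  0.1534] min [ 0.454 -0.057  0.142] max [ 0.469 -0.05   0.16 ]
  n 88 px [214 215] mean [ 0.4801 -0.1789  0.1545] min [ 0.468 -0.188  0.139] max [ 0.49  -0.163  0.163]
  n 94 px [263 233] mean [ 0.609  -0.1659  0.155 ] min [ 0.597 -0.174  0.143] max [ 0.618 -0.152  0.163]
screw top
  n 45 px [254 199] mean [ 0.5361 -0.1066  0.1875] min [ 0.526 -0.111  0.18 ] max [ 0.543 -0.101  0.194]
crosshead 435 ((534.5361938476562, -103.69190979003906), (38.96339797973633, 195.41778564453125), 80.43175506591797)
40-62mm
  n 48 px [241 206] mean [0.4046 0.0232 0.0445] min [0.391 0.009 0.041] max [0.419 0.041 0.047]
  n 268 px [270 220] mean [0.5526 0.0015 0.0519] min [ 0.513 -0.021  0.04 ] max [0.582 0.048 0.056]
  n 90 px [227 228] mean [ 0.4551 -0.0969  0.0519] min [ 0.438 -0.107  0.04 ] max [ 0.464 -0.079  0.064]
  n 131 px [314 259] mean [ 0.6984 -0.0609  0.0499] min [ 0.679 -0.072  0.04 ] max [ 0.713 -0.044  0.063]
  n 111 px [274 260] mean [ 0.6234 -0.1241  0.0519] min [ 0.606 -0.134  0.04 ] max [ 0.633 -0.103  0.064]
base ((503.495666503
[... 460 characters left out ...]
3162078857422), (42.26700210571289, 194.57403564453125), 81.85733795166016)
40-62mm
  n 29 px [284 211] mean [0.5281 0.0088 0.05  ] min [ 0.519 -0.009  0.043] max [0.537 0.032 0.055]
  n 42 px [249 212] mean [0.4065 0.0257 0.0431] min [0.391 0.007 0.04 ] max [0.422 0.045 0.048]
  n 51 px [329 218] mean [ 0.6922 -0.0594  0.049 ] min [ 0.678 -0.075  0.041] max [ 0.708 -0.041  0.062]
  n 37 px [314 230] mean [ 0.6146 -0.126   0.0518] min [ 0.604 -0.136  0.041] max [ 0.628 -0.102  0.064]
  n 31 px [267 232] mean [ 0.4468 -0.1011  0.0517] min [ 0.437 -0.109  0.041] max [ 0.457 -0.096  0.063]
base ((528.7989501953125, -189.02737426757812), (601.0653076171875, 438.2030029296875), 83.94246673583984)
```

```bash
python3 - <<'E'
from h import *
o=np.array([.534,-.1025]); 
for n in('scene','side'):
    d=np.load(n+'0.npz'); P=d['P']; 
    for a in (-.16,):
        ex=np.array([np.cos(a),np.sin(a)]); ey=np.array([-ex[1],ex[0]])
        X=(P[...,:2]-o)@ex; Y=(P[...,:2]-o)@ey; z=P[...,2]
        m=(abs(X)<.045)&(Y>.17)&(Y<.32)&(z>.032)&(z<.064)
        print(n,'plate n',m.sum(),'X',np.percentile(X[m],[2,50,98]).round(4),'Y',np.percentile(Y[m],[2,50,98]).round(4),'z',np.percentile(z[m],[2,98]).round(3))
        t=m&(z>.054)
        if t.sum()>4: print(' top',t.sum(),P[t].mean(0),np.polyfit(X[t],Y[t],1))
        # rail outer edges: per-Y-bin extreme X with z in .018-.028
        for lo in np.arange(.06,.24,.03):
            r=(Y>lo)&(Y<lo+.03)&(abs(z-.0235)<.004)&(abs(X)<.09)
            b=(Y>lo)&(Y<lo+.03)&(abs(z-.0095)<.003)&(abs(X)<.13)
            print(' ',lo.round(2),X[r].min().round(4) if r.any() else 0,X[r].max().round(4) if r.any() else 0, X[b].min().round(4) if b.any() else 0,X[b].max().round(4) if b.any() else 0)
E
```

```text
scene plate n 136 X [-0.0247  0.001   0.024 ] Y [0.2563 0.2596 0.2659] z [0.033 0.061]
 top 46 [0.57573909 0.15438161 0.05865715] [-0.02013856  0.26025597]
  0.06 0.0479 0.0658 0.0626 0.1001
  0.09 -0.065 0.065 0.0617 0.0998
  0.12 -0.0657 0.0643 -0.0976 0.1007
  0.15 -0.0657 0.0652 -0.102 0.0992
  0.18 -0.0643 0.0646 -0.0983 0.1005
  0.21 -0.0525 0.064 -0.0999 0.1
side plate n 80 X [-0.0255 -0.0015  0.0231] Y [0.2531 0.2601 0.2679] z [0.033 0.062]
 top 25 [0.57209993 0.15486826 0.05822105] [0.03230869 0.26026051]
  0.06 -0.0571 0.0326 -0.1203 0.0788
  0.09 0 0 -0.0977 -0.0975
  0.12 -0.0635 0.0645 -0.0976 0.0961
  0.15 -0.0629 0.0628 -0.0975 0.0974
  0.18 -0.0579 0.0631 -0.0973 0.097
  0.21 -0.0654 0.0615 -0.1171 0.0987
```

>>> move_arm:
  motion:
    - [0.5, 0.28, 0, 0, 0, 0.025]
    - [1.0, 0.57, 0, 0, 0, 0.051]
    - [1.0, 0.57, 0, 0, 0, 0.051]
    - [1.0, 0.57, 0, 0, 0, 0.051]
  fingers: -1

```text
time: 0.6
tool_pos: [0.5814, 0.0998, 0.1878]
tool_rot: [-3.14, 0.001, 1.412]
contact_force: [-0.1, 0.5, -0.4]
opening: 0.0563
grip_force: 0.0
```

```bash
cat >> h.py <<'E'
o=np.array([.534,-.1025]); a=-.16; ex=np.array([np.cos(a),np.sin(a)]); ey=np.array([-ex[1],ex[0]])
def st():
    s=robot.observe(); p=s['tool_pos']; print('t',s['time'],'X,Y',(p[:2]-o)@ex,(p[:2]-o)@ey,'z',p[2],'rot',s['tool_rot'].round(3),'F',s['contact_force'].round(1),'q',s['qpos'].round(2),'op',s['opening'])
    return s
E
python3 -c "
from h import *
st()"
```

```text
t 0.6 X,Y 0.014604354856635034 0.20732086777166214 z 0.18778027260947788 rot [-3.140e+00  1.000e-03  1.412e+00] F [-0.1  0.5 -0.4] q [ 0.04  0.46  1.34 -0.    1.34  0.2 ] op 0.05627528524190918
```

>>> move_arm:
  motion:
    - [0.5, -0.08, 0, 0, 0, 0]
    - [0.93, -0.15, 0.2, 0, 0, 0]
    - [0.93, -0.15, 0.6, 0, 0, 0]
    - [0.93, -0.15, 0.9, 0, 0, 0]
    - [0.93, -0.15, 0.9, 0, 0, 0]

```text
time: 1.23
tool_pos: [0.5801, 0.1926, 0.0964]
tool_rot: [-3.137, 0.002, 1.409]
contact_force: [1.2, 0.3, 0.3]
opening: 0.0066
grip_force: 0.0
```

>>> move_arm:
  motion:
    - [0, 0, 0.3, 0, 0, 0]
    - [0, 0, 0.62, 0, 0, 0]
    - [0, 0, 0.62, 0, 0, 0]
    - [0, 0, 0.62, 0, 0, 0]

```text
time: 1.72
tool_pos: [0.5835, 0.194, 0.0387]
tool_rot: [3.139, -0.001, 1.41]
contact_force: [0.6, 0.2, -0.2]
opening: 0.0007
grip_force: 0.0
```

```bash
python3 -c "
from h import *
st(); im,P,c=cam('scene'); save(im[170:320,150:400],'s1.png',3)"
```

```text
t 1.725 X,Y 0.0016317642769932614 0.3005728650528774 z 0.038716520929977016 rot [ 3.139e+00 -1.000e-03  1.410e+00] F [ 0.6  0.2 -0.2] q [ 0.2   0.65  1.45 -0.    1.04  0.36] op 0.0006708881877241187
```

View pics/s1.png

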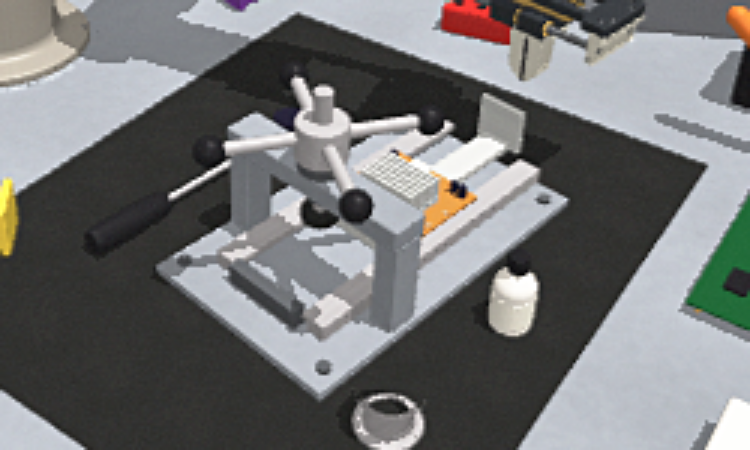

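The picture shows the closed fingers at (530,75), just behind the push plate at (500,120), with the heatsink at (400,175). I'll push gently.

>>> move_arm:
  motion:
    - [-0.1, 0, 0, 0, 0, 0]
    - [-0.17, 0, 0, 0, 0, 0]
    - [-0.2, 0, 0, 0, 0, 0]
    - [-0.22, 0, 0, 0, 0, 0]
    - [-0.24, 0, 0, 0, 0, 0]
    - [-0.26, 0, 0, 0, 0, 0]
    - [-0.28, 0, 0, 0, 0, 0]
    - [-0.3, 0, 0, 0, 0, 0]
    - [-0.32, 0, 0, 0, 0, 0]
    - [-0.35, 0, 0, 0, 0, 0]
    - [-0.38, 0, 0, 0, 0, 0]
    - [-0.41, 0, 0, 0, 0, 0]

```text
time: 3.28
tool_pos: [0.5755, 0.1535, 0.0365]
tool_rot: [3.141, -0.0, 1.41]
contact_force: [0.8, 1.1, 0.6]
opening: 0.0004
grip_force: 0.0
```

```bash
python3 -c "
from h import *
st()"
```

```text
t 3.275 X,Y 0.00018142200674662728 0.25934131073211353 z 0.03647628937572701 rot [ 3.141 -0.     1.41 ] F [0.8 1.1 0.6] q [ 0.13  0.62  1.51 -0.    1.01  0.29] op 0.0003665866421662813
```

>>> move_arm:
  motion:
    - [-0.02, 0, 0, 0, 0, 0]
    - [-0.05, 0, 0, 0, 0, 0]
    - [-0.09, 0, 0, 0, 0, 0]
    - [-0.14, 0, 0, 0, 0, 0]
    - [-0.19, 0, 0, 0, 0, 0]
    - [-0.24, 0, 0, 0, 0, 0]
    - [-0.29, 0, 0, 0, 0, 0]
    - [-0.34, 0, 0, 0, 0, 0]
    - [-0.39, 0, 0, 0, 0, 0]
    - [-0.43, 0, 0, 0, 0, 0]
    - [-0.46, 0, 0, 0, 0, 0]
    - [-0.48, 0, 0, 0, 0, 0]

```text
time: 4.78
tool_pos: [0.5679, 0.1062, 0.0365]
tool_rot: [3.141, -0.0, 1.41]
contact_force: [-0.1, -0.8, 0.3]
opening: 0.0005
grip_force: 0.0
```

>>> move_arm:
  motion:
    - [-0.02, 0, 0, 0, 0, 0]
    - [-0.05, 0, 0, 0, 0, 0]
    - [-0.08, 0, 0, 0, 0, 0]
    - [-0.12, 0, 0, 0, 0, 0]
    - [-0.16, 0, 0, 0, 0, 0]
    - [-0.2, 0, 0, 0, 0, 0]
    - [-0.23, 0, 0, 0, 0, 0]
    - [-0.26, 0, 0, 0, 0, 0]
    - [-0.28, 0, 0, 0, 0, 0]
    - [-0.3, 0, 0, 0, 0, 0]
    - [-0.32, 0, 0, 0, 0, 0]
    - [-0.34, 0, 0, 0, 0, 0]

```text
time: 6.28
tool_pos: [0.5624, 0.0727, 0.0364]
tool_rot: [3.142, -0.0, 1.411]
contact_force: [0.2, 0.4, 0.1]
opening: 0.0006
grip_force: 0.0
```

```bash
python3 -c "
from h import *
st(); im,P,c=cam('scene'); save(im[170:320,150:400],'s2.png',3)
X=(P[...,:2]-o)@ex; Y=(P[...,:2]-o)@ey; z=P[...,2]
m=(abs(X)<.03)&(Y>.13)&(Y<.22)&(z>.035)&(z<.058); print(m.sum(),np.percentile(Y[m],[5,50,95]))
"
```

```text
t 6.275 X,Y 0.00014227026582921075 0.1775055839758799 z 0.03642961066610747 rot [ 3.142 -0.     1.411] F [0.2 0.4 0.1] q [-0.01  0.58  1.6  -0.    0.97  0.15] op 0.0005553708434274322
16 [0.14464036 0.14792124 0.15119082]
```

View pics/s2.png

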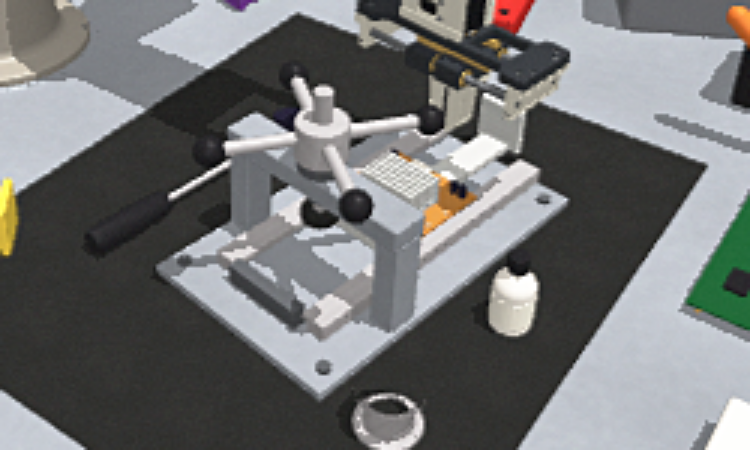

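```bash
python3 -c "
from h import *
im,P,c=cam('scene')
T=np.linalg.inv(c['extrinsics']); f=192/np.tan(np.radians(c['vfov'])/2)
def pr(X,Y,z):
    w=np.r_[o+X*ex+Y*ey,z,1]; q=T@w; u=c['cx']+f*q[0]/-q[2]; v=c['cy']-f*q[1]/-q[2]; return np.round([(u-150)*3,(v-170)*3])
print('tcp',pr(0,.1775,.036),'tcp s1',pr(0,.3,.036),'plate0 top',pr(-.025,.258,.06),pr(.025,.258,.06))
X=(P[...,:2]-o)@ex; Y=(P[...,:2]-o)@ey; z=P[...,2]
for r in (100,110,120,130,140,150):
  for u in (440,450,460,480,490,500,510,520):
    i,j=170+r//3,150+u//3; print((u,r),X[i,j].round(3),Y[i,j].round(3),z[i,j].round(3),end=' ; ')
  print()
"
```

```text
tcp [447. 157.] tcp s1 [522. 108.] plate0 top [480.  94.] [520. 115.]
(440, 100) -0.007 0.164 0.106 ; (450, 100) 0.006 0.165 0.112 ; (460, 100) 0.017 0.163 0.118 ; (480, 100) -0.024 0.258 0.055 ; (490, 100) -0.013 0.258 0.06 ; (500, 100) -0.007 0.265 0.06 ; (510, 100) 0.085 0.139 0.162 ; (520, 100) 0.086 0.151 0.157 ; 
(440, 110) 0.05 0.086 0.16 ; (450, 110) 0.007 0.164 0.103 ; (460, 110) 0.018 0.163 0.109 ; (480, 110) -0.022 0.258 0.045 ; (490, 110) -0.012 0.258 0.05 ; (500, 110) -0.003 0.261 0.053 ; (510, 110) 0.085 0.14 0.152 ; (520, 110) 0.086 0.153 0.147 ; 
(440, 120) 0.056 0.08 0.154 ; (450, 120) 0.009 0.164 0.091 ; (460, 120) 0.015 0.169 0.091 ; (480, 120) -0.022 0.259 0.03 ; (490, 120) -0.012 0.26 0.034 ; (500, 120) -0.0 0.259 0.041 ; (510, 120) 0.013 0.26 0.047 ; (520, 120) 0.023 0.259 0.052 ; 
(440, 130) 0.058 0.078 0.147 ; (450, 130) -0.059 0.261 -0.002 ; (460, 130) -0.05 0.264 0.002 ; (480, 130) -0.02 0.259 0.02 ; (490, 130) nan nan nan ; (500, 130) 0.002 0.258 0.031 ; (510, 130) 0.014 0.26 0.036 ; (520, 130) 0.025 0.259 0.042 ; 
(440, 140) -0.049 0.227 0.009 ; (450, 140) -0.039 0.235 0.01 ; (460, 140) -0.039 0.25 0.002 ; (480, 140) -0.01 0.246 0.02 ; (490, 140) -0.004 0.252 0.02 ; (500, 140) 0.003 0.258 0.021 ; (510, 140) 0.017 0.258 0.028 ; (520, 140) 0.026 0.26 0.032 ; 
(440, 150) -0.035 0.21 0.01 ; (450, 150) -0.026 0.218 0.011 ; (460, 150) -0.011 0.213 0.021 ; (480, 150) 0.003 0.229 0.02 ; (490, 150) 0.009 0.235 0.021 ; (500, 150) 0.014 0.243 0.019 ; (510, 150) 0.019 0.258 0.014 ; (520, 150) 0.015 0.281 0.001 ;
```

The fingers passed over the plate. The depth shows their ends near z=0.09 while the reported TCP is at 0.036, so I'll check how tip height compares with TCP at the start and now.

```bash
python3 -c "
from h import *
d=np.load('scene0.npz'); d2=np.load('side0.npz')
s=st()
for nm,P,tp in (('scene0',d['P'],(.5246,0,.188)),('side0',d2['P'],(.5246,0,.188)),('scene',cam('scene')[1],s['tool_pos']),('side',cam('side')[1],s['tool_pos'])):
    r=(np.hypot(P[...,0]-tp[0],P[...,1]-tp[1])<.085)&(P[...,2]>.07)&(abs((P[...,:2]-np.array(tp[:2]))@ey)<.03)
    q=P[r]; h,e=np.histogram(q[:,2],np.arange(.07,.32,.01)); print(nm,[(round(b,2),int(k)) for b,k in zip(e,h)])
    for lo in (.08,.09,.1,.19,.22,.24):
        k=q[(q[:,2]>lo)&(q[:,2]<lo+.01)]
        if len(k): print('  ',lo,k.min(0).round(3),k.max(0).round(3))
im,P,c=cam('side'); save(im[130:260,220:380],'s3.png',4)
c=robot.read_camera('wrist'); print(c['hand_eye'],c['vfov']); save(np.array(c['image']),'w3.png',1)
"
```

```text
t 6.375 X,Y 0.00016243769531598998 0.17737919875243463 z 0.03644023463008617 rot [3.142 0.    1.41 ] F [ 0.2 -0.8  0.3] q [-0.01  0.58  1.6  -0.    0.97  0.15] op 0.0005456820412182069
scene0 [(np.float64(0.07), 0), (np.float64(0.08), 0), (np.float64(0.09), 0), (np.float64(0.1), 0), (np.float64(0.11), 0), (np.float64(0.12), 0), (np.float64(0.13), 0), (np.float64(0.14), 9), (np.float64(0.15), 27), (np.float64(0.16), 22), (np.float64(0.17), 0), (np.float64(0.18), 0), (np.float64(0.19), 0), (np.float64(0.2), 0), (np.float64(0.21), 0), (np.float64(0.22), 13), (np.float64(0.23), 48), (np.float64(0.24), 70), (np.float64(0.25), 74), (np.float64(0.26), 69), (np.float64(0.27), 76), (np.float64(0.28), 29), (np.float64(0.29), 35), (np.float64(0.3), 100)]
   0.22 [ 0.469 -0.013  0.225] [0.573 0.007 0.23 ]
   0.24 [ 0.461 -0.015  0.24 ] [0.587 0.008 0.25 ]
side0 [(np.float64(0.07), 0), (np.float64(0.08), 0), (np.float64(0.09), 0), (np.float64(0.1), 0), (np.float64(0.11), 0), (np.float64(0.12), 0), (np.float64(0.13), 0), (np.float64(0.14), 6), (np.float64(0.15), 21), (np.float64(0.16), 3), (np.flo
[... 1744 characters left out ...]
), 26), (np.float64(0.26), 13), (np.float64(0.27), 17), (np.float64(0.28), 20), (np.float64(0.29), 20), (np.float64(0.3), 20)]
   0.08 [0.545 0.052 0.08 ] [0.576 0.069 0.09 ]
   0.09 [0.544 0.056 0.091] [0.575 0.068 0.1  ]
   0.1 [0.544 0.051 0.101] [0.574 0.08  0.11 ]
   0.19 [0.508 0.045 0.19 ] [0.573 0.064 0.2  ]
   0.22 [0.509 0.047 0.22 ] [0.557 0.092 0.229]
   0.24 [0.513 0.039 0.24 ] [0.594 0.099 0.25 ]
[[ 1.18956391e-03  9.65286874e-01  2.61189274e-01  7.10131576e-02]
 [ 9.99999169e-01 -1.01836720e-03 -7.90792184e-04  6.53841459e-04]
 [-4.97354727e-04  2.61189997e-01 -9.65287283e-01 -1.96732548e-01]
 [ 0.00000000e+00  0.00000000e+00  0.00000000e+00  1.00000000e+00]] 66.98115950825857
```

View pics/s3.png

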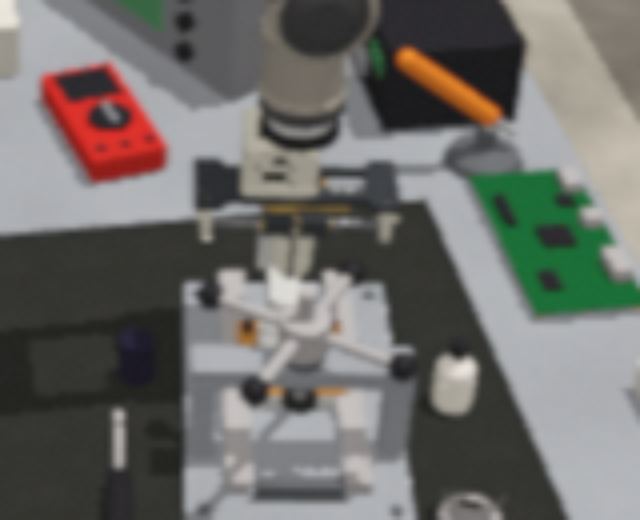

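View pics/w3.png

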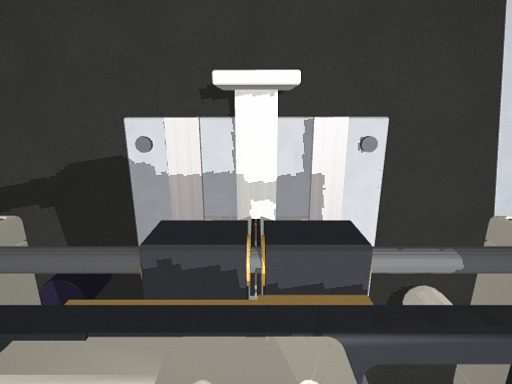

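The pictures show the closed fingers about 40 mm higher than the reported TCP, short of the plate top (plate at (285,285) in the side view). So tip z = reported z + 0.039. I'll go back over the plate, lower and push again.

>>> move_arm:
  motion:
    - [0.5, 0, 0, 0, 0, 0]
    - [1.0, 0, 0, 0, 0, 0]
    - [1.0, 0, 0, 0, 0, 0]

```text
time: 6.95
tool_pos: [0.5785, 0.1748, 0.0364]
tool_rot: [3.141, -0.001, 1.415]
contact_force: [-1.3, 0.2, 0.4]
opening: 0.0004
grip_force: 0.0
```

>>> move_arm:
  motion:
    - [0.23, 0, 0, 0, 0, 0]
    - [0.23, 0, 0, 0, 0, 0]
    - [0.23, 0, 0.2, 0, 0, 0]
    - [0.23, 0, 0.41, 0, 0, 0]
    - [0.23, 0, 0.41, 0, 0, 0]
    - [0.23, 0, 0.41, 0, 0, 0]

```text
time: 7.7
tool_pos: [0.5827, 0.1939, -0.0038]
tool_rot: [3.141, -0.0, 1.41]
contact_force: [-0.0, -0.7, 1.4]
opening: 0.0006
grip_force: 0.0
```

```bash
python3 -c "
from h import *
st()"
```

```text
t 7.7 X,Y 0.0008170138772211705 0.3003304268894575 z -0.003766820869420859 rot [ 3.141 -0.     1.41 ] F [-0.  -0.7  1.4] q [ 0.2   0.7   1.49 -0.    0.95  0.36] op 0.0005593319427317783
```

>>> move_arm:
  motion:
    - [-0.1, 0, 0, 0, 0, 0]
    - [-0.17, 0, 0, 0, 0, 0]
    - [-0.2, 0, 0, 0, 0, 0]
    - [-0.22, 0, 0, 0, 0, 0]
    - [-0.24, 0, 0, 0, 0, 0]
    - [-0.26, 0, 0, 0, 0, 0]
    - [-0.28, 0, 0, 0, 0, 0]
    - [-0.3, 0, 0, 0, 0, 0]
    - [-0.32, 0, 0, 0, 0, 0]
    - [-0.35, 0, 0, 0, 0, 0]
    - [-0.38, 0, 0, 0, 0, 0]
    - [-0.41, 0, 0, 0, 0, 0]

```text
time: 9.2
tool_pos: [0.5761, 0.155, -0.004]
tool_rot: [3.14, -0.002, 1.411]
contact_force: [1.2, 5.9, 0.4]
opening: 0.0004
grip_force: 3.1
```

```bash
cat > pl.py <<'E'
from h import *
st(); im,P,c=cam('scene')
X=(P[...,:2]-o)@ex; Y=(P[...,:2]-o)@ey; z=P[...,2]
for lo in (.033,.043):
    m=(abs(X)<.027)&(Y>.12)&(Y<.27)&(z>lo)&(z<lo+.01); print('plate',m.sum(),np.percentile(Y[m],[5,50,95]) if m.any() else 0)
E
python3 pl.py
```

```text
t 9.2 X,Y 0.0005798674753850307 0.2609630863367037 z -0.004017215053356608 rot [ 3.140e+00 -2.000e-03  1.411e+00] F [1.2 5.9 0.4] q [0.13 0.67 1.54 0.   0.92 0.29] op 0.00039028179508735617
plate 56 [0.12538596 0.23880966 0.24194535]
plate 46 [0.23803272 0.23978122 0.25599774]
```

>>> move_arm:
  motion:
    - [-0.02, 0, 0, 0, 0, 0]
    - [-0.05, 0, 0, 0, 0, 0]
    - [-0.09, 0, 0, 0, 0, 0]
    - [-0.14, 0, 0, 0, 0, 0]
    - [-0.19, 0, 0, 0, 0, 0]
    - [-0.24, 0, 0, 0, 0, 0]
    - [-0.29, 0, 0, 0, 0, 0]
    - [-0.34, 0, 0, 0, 0, 0]
    - [-0.39, 0, 0, 0, 0, 0]
    - [-0.43, 0, 0, 0, 0, 0]
    - [-0.46, 0, 0, 0, 0, 0]
    - [-0.48, 0, 0, 0, 0, 0]

```text
time: 10.75
tool_pos: [0.5685, 0.1075, -0.004]
tool_rot: [3.14, -0.002, 1.41]
contact_force: [0.7, 5.1, 1.5]
opening: 0.0005
grip_force: 3.2
```

```bash
python3 pl.py
```

```text
t 10.75 X,Y 0.0005601898722571951 0.21283576356559938 z -0.0040340490512076055 rot [ 3.14e+00 -2.00e-03  1.41e+00] F [0.7 5.1 1.5] q [0.05 0.65 1.6  0.   0.89 0.21] op 0.0005407676368613096
plate 41 [0.18920746 0.19161608 0.19508754]
plate 45 [0.18910898 0.19144252 0.19728258]
```

>>> move_arm:
  motion:
    - [-0.02, 0, 0, 0, 0, 0]
    - [-0.05, 0, 0, 0, 0, 0]
    - [-0.09, 0, 0, 0, 0, 0]
    - [-0.13, 0, 0, 0, 0, 0]
    - [-0.17, 0, 0, 0, 0, 0]
    - [-0.21, 0, 0, 0, 0, 0]
    - [-0.24, 0, 0, 0, 0, 0]
    - [-0.26, 0, 0, 0, 0, 0]
    - [-0.28, 0, 0, 0, 0, 0]
    - [-0.3, 0, 0, 0, 0, 0]
    - [-0.31, 0, 0, 0, 0, 0]
    - [-0.32, 0, 0, 0, 0, 0]

```text
time: 12.3
tool_pos: [0.5634, 0.076, -0.004]
tool_rot: [3.14, -0.002, 1.411]
contact_force: [1.6, 6.5, 2.3]
opening: 0.0006
grip_force: 3.3
```

>>> move_arm:
  motion:
    - [-0.01, 0, 0, 0, 0, 0]
    - [-0.02, 0, 0, 0, 0, 0]
    - [-0.03, 0, 0, 0, 0, 0]
    - [-0.04, 0, 0, 0, 0, 0]
    - [-0.05, 0, 0, 0, 0, 0]

```text
time: 12.92
tool_pos: [0.5626, 0.0711, -0.004]
tool_rot: [3.14, -0.002, 1.411]
contact_force: [0.7, 6.0, 1.0]
opening: 0.0003
grip_force: 3.3
```

```bash
python3 pl.py
```

```text
t 12.925 X,Y 0.0005386749888665976 0.17595332672969471 z -0.00404200570453777 rot [ 3.140e+00 -2.000e-03  1.411e+00] F [0.7 6.  1. ] q [-0.01  0.63  1.63  0.    0.87  0.15] op 0.00028021897487145916
plate 45 [0.15248419 0.15468242 0.15747846]
plate 50 [0.15251183 0.15498247 0.17793805]
```

Not on the stop yet (6 N, sliding friction only). I'll continue in 1 mm steps.

>>> move_arm:
  motion:
    - [-0.01, 0, 0, 0, 0, 0]
    - [-0.02, 0, 0, 0, 0, 0]
    - [-0.03, 0, 0, 0, 0, 0]
    - [-0.03, 0, 0, 0, 0, 0]

```text
time: 13.48
tool_pos: [0.5622, 0.0692, -0.004]
tool_rot: [3.14, -0.003, 1.41]
contact_force: [2.1, 11.5, 1.4]
opening: 0.0
grip_force: 5.7
```

>>> move_arm:
  motion:
    - [-0.01, 0, 0, 0, 0, 0]
    - [-0.02, 0, 0, 0, 0, 0]
    - [-0.02, 0, 0, 0, 0, 0]

```text
time: 13.85
tool_pos: [0.562, 0.0693, -0.0039]
tool_rot: [3.14, -0.006, 1.41]
contact_force: [1.8, 21.1, 1.6]
opening: 0.0007
grip_force: 10.2
```

```bash
python3 pl.py
```

```text
t 13.85 X,Y 0.00026696438349892187 0.1740847495814621 z -0.003929529012576906 rot [ 3.14  -0.006  1.41 ] F [ 1.8 21.1  1.6] q [-0.02  0.63  1.64  0.01  0.87  0.14] op 0.0006646255698840356
plate 41 [0.15053248 0.15274983 0.15529502]
plate 49 [0.15065964 0.15273176 0.16472671]
```

Carriage is on the stop (force rose from 6 to 21 N with no motion, plate inner face at 0.1527). I'll retreat and look.

>>> move_arm:
  motion:
    - [0.05, 0, 0, 0, 0, 0]
    - [0.25, 0, 0, 0, 0, 0]
    - [0.5, 0, -0.1, 0, 0, 0]
    - [0.7, 0, -0.5, 0, 0, 0]
    - [0.8, 0, -1.0, 0, 0, 0]
    - [0.8, 0, -1.0, 0, 0, 0]

```text
time: 14.65
tool_pos: [0.5768, 0.1457, 0.0998]
tool_rot: [3.133, -0.002, 1.412]
contact_force: [0.5, 0.1, -1.1]
opening: 0.0002
grip_force: 0.0
```

>>> move_arm:
  motion:
    - [0, 0, -0.5, 0, 0, -0.05]
    - [0, 0, -0.9, 0, 0, -0.1]
    - [0, 0, -0.9, 0, 0, -0.15]
    - [0, 0, -0.9, 0, 0, -0.2]
    - [0, 0, -0.9, 0, 0, -0.25]
    - [0, 0, -0.9, 0, 0, -0.3]
    - [0, 0, -0.9, 0, 0, -0.35]
    - [0, 0, -0.9, 0, 0, -0.4]
    - [0, 0, -0.9, 0, 0, -0.45]
    - [0, 0, -0.9, 0, 0, -0.5]
    - [0, 0, -0.9, 0, 0, -0.5]
  fingers: 1

```text
time: 16.02
tool_pos: [0.5735, 0.144, 0.1845]
tool_rot: [-3.141, -0.001, 2.98]
contact_force: [0.1, 0.2, -0.1]
opening: 0.0916
grip_force: 0.0
```

```bash
cat > k.py <<'E'
from h import *
s=st(); 
for n in('scene','side'):
    im,P,c=cam(n); save(im[170:320,150:400] if n=='scene' else im[130:260,220:380],n+'_k%d.png'%int(s['time']),3)
    x,y,z=np.moveaxis(P,-1,0); X=(P[...,:2]-o)@ex; Y=(P[...,:2]-o)@ey
    h=np.hypot(x-o[0],y-o[1])
    cc=np.array(c['extrinsics'])[:3,3]
    m=(h<.115)&(h>.07)&(im.max(-1)<60)&(z>.135)&(z<.17)
    k,l,t,_=cv2.connectedComponentsWithStats(m.astype(np.uint8))
    for i in range(1,k):
        if t[i,4]>15:
            q=P[l==i].mean(0); d=q-cc; q=q+d/np.linalg.norm(d)*.008; r=q[:2]-o; print(n,'ball',q.round(4),'r',np.hypot(*r).round(4),'ang',np.degrees(np.arctan2(r[1],r[0])).round(1))
    # heatsink top z~.054
    m=(abs(X)<.045)&(abs(Y)<.05)&(abs(z-.054)<.003)
    if m.sum()>10: print(n,'hs top',m.sum(),'X',np.percentile(X[m],[2,98]).round(4),'Y',np.percentile(Y[m],[2,98]).round(4))
    m=(np.hypot(x-s['tool_pos'][0],y-s['tool_pos'][1])<.085)&(z>s['tool_pos'][2]+.02)&(z<s['tool_pos'][2]+.085)
    if m.any(): q=P[m]; print('finger low',np.percentile(q[:,2],[0,3]).round(4),'world',q.min(0).round(3),q.max(0).round(3))
E
python3 k.py
```

```text
t 16.025 X,Y -0.0002372940682339878 0.2496179406735458 z 0.18445523879215797 rot [-3.141e+00 -1.000e-03  2.980e+00] F [ 0.1  0.2 -0.1] q [ 0.12  0.47  1.34 -0.    1.34 -1.29] op 0.09161923669377414
scene ball [ 0.4604 -0.044   0.1515] r 0.094 ang 141.6
scene ball [ 0.5926 -0.0299  0.1507] r 0.0932 ang 51.1
scene ball [ 0.4759 -0.1742  0.1499] r 0.0923 ang -129.0
scene ball [ 0.6057 -0.1607  0.15  ] r 0.0924 ang -39.1
scene hs top 163 X [-0.0302  0.0286] Y [-0.0205  0.0194]
finger low [0.2227 0.2249] world [0.55  0.075 0.223] [0.593 0.203 0.269]
side ball [ 0.5947 -0.0265  0.1515] r 0.0972 ang 51.4
side ball [ 0.4615 -0.0438  0.1528] r 0.0932 ang 141.0
side ball [ 0.6079 -0.1616  0.1485] r 0.0947 ang -38.7
side ball [ 0.4764 -0.1754  0.1511] r 0.093 ang -128.3
side hs top 61 X [-0.0281  0.0274] Y [-0.0231  0.0212]
finger low [0.2231 0.2255] world [0.55  0.074 0.223] [0.573 0.098 0.269]
```

>>> move_arm:
  motion:
    - [0, -0.4, 0, 0, 0, 0]
    - [0, -0.9, 0, 0, 0, 0]
    - [0, -1.0, 0, 0, 0, 0]

```text
time: 16.5
tool_pos: [0.5575, 0.0428, 0.1853]
tool_rot: [-3.141, -0.0, 2.976]
contact_force: [-0.2, 0.3, -0.5]
opening: 0.0917
grip_force: 0.0
```

>>> move_arm:
  motion:
    - [0, -0.4, 0, 0, 0, 0]
    - [0, -0.9, 0, 0, 0, 0]
    - [0, -1.0, 0, 0, 0, 0]

```text
time: 16.88
tool_pos: [0.5418, -0.0554, 0.1854]
tool_rot: [-3.141, 0.0, 2.977]
contact_force: [-0.3, 0.4, 1.2]
opening: 0.0915
grip_force: 0.0
```

>>> move_arm:
  motion:
    - [0, -0.3, 0, 0, 0, -0.04]
    - [0, -0.46, 0, 0, 0, -0.084]
    - [0, -0.46, 0, 0, 0, -0.084]
    - [0, -0.46, 0, 0, 0, -0.084]

```text
time: 17.38
tool_pos: [0.5349, -0.0978, 0.1854]
tool_rot: [3.141, 0.0, -3.04]
contact_force: [0.4, 1.0, 0.3]
opening: 0.0916
grip_force: 0.0
```

```bash
python3 k.py
```

```text
t 17.375 X,Y 0.00015822990665227931 0.004773836875358551 z 0.18538058667184287 rot [ 3.141  0.    -3.04 ] F [0.4 1.  0.3] q [-0.32  0.38  1.48  0.    1.29 -1.99] op 0.09164574205218794
scene ball [ 0.5926 -0.0303  0.1509] r 0.093 ang 50.9
scene ball [ 0.476  -0.1737  0.1501] r 0.0919 ang -129.2
scene ball [ 0.6057 -0.1607  0.15  ] r 0.0924 ang -39.1
scene hs top 170 X [-0.0298  0.0289] Y [-0.0207  0.0196]
finger low [0.2227 0.226 ] world [ 0.516 -0.166  0.223] [ 0.552 -0.037  0.27 ]
side ball [ 0.4631 -0.0428  0.151 ] r 0.0926 ang 139.9
side ball [ 0.608  -0.1621  0.1484] r 0.095 ang -38.8
side ball [ 0.4776 -0.1731  0.15  ] r 0.0904 ang -128.6
side hs top 49 X [-0.0284  0.0267] Y [-0.0226  0.0207]
finger low [0.2182 0.2263] world [ 0.516 -0.166  0.218] [ 0.55  -0.036  0.27 ]
```

>>> move_arm:
  motion:
    - [0, 0, 0.3, 0, 0, 0]
    - [0, 0, 0.55, 0, 0, 0]
    - [0, 0, 0.75, 0, 0, 0]
    - [0, 0, 0.85, 0, 0, 0]
    - [0, 0, 0.85, 0, 0, 0]

```text
time: 18.1
tool_pos: [0.5346, -0.0985, 0.1001]
tool_rot: [3.141, -0.001, -3.038]
contact_force: [-0.1, -0.6, -0.5]
opening: 0.0916
grip_force: 0.0
```

```bash
python3 k.py; ls pics
```

```text
t 18.1 X,Y -7.303373369709847e-05 0.004054100905607007 z 0.10014457839060155 rot [ 3.141e+00 -1.000e-03 -3.038e+00] F [-0.1 -0.6 -0.5] q [-0.32  0.46  1.6   0.    1.08 -2.  ] op 0.09161341678461148
scene ball [ 0.5927 -0.0304  0.1509] r 0.0929 ang 50.9
scene ball [ 0.4762 -0.174   0.1504] r 0.0919 ang -128.9
scene ball [ 0.6057 -0.1606  0.1499] r 0.0923 ang -39.0
scene hs top 161 X [-0.0297  0.0294] Y [-0.0212  0.0192]
finger low [0.1202 0.1267] world [ 0.482 -0.168  0.12 ] [ 0.598 -0.03   0.185]
side ball [ 0.4629 -0.0439  0.1519] r 0.0921 ang 140.5
side ball [ 0.608  -0.1618  0.1481] r 0.0948 ang -38.7
side ball [ 0.4769 -0.1743  0.1504] r 0.0917 ang -128.5
side hs top 53 X [-0.0269  0.0282] Y [-0.0224  0.0194]
finger low [0.1202 0.1262] world [ 0.46  -0.169  0.12 ] [ 0.599 -0.039  0.185]
s1.png
s2.png
s3.png
scene0.png
scene_k16.png
scene_k17.png
scene_k18.png
side0.png
side_k16.png
side_k17.png
side_k18.png
w3.png
```

>>> move_arm:
  motion:
    - [0, 0, 0, 0, 0, 0.03]
    - [0, 0, 0, 0, 0, 0.06]
    - [0, 0, 0, 0, 0, 0.09]
    - [0, 0, 0, 0, 0, 0.12]
    - [0, 0, 0, 0, 0, 0.15]
    - [0, 0, 0, 0, 0, 0.18]
    - [0, 0, 0, 0, 0, 0.21]
    - [0, 0, 0, 0, 0, 0.24]
    - [0, 0, 0, 0, 0, 0.27]
    - [0, 0, 0, 0, 0, 0.3]

```text
time: 19.45
tool_pos: [0.5359, -0.0996, 0.1016]
tool_rot: [3.14, 0.003, 2.3]
contact_force: [1.6, -1.7, -0.8]
opening: 0.0921
grip_force: 3.1
```

```bash
python3 k.py; python3 -c "
from h import *
s=robot.observe();print(s['torque'])"
```

```text
t 19.45 X,Y 0.0014334329227392393 0.003189108896951317 z 0.10164654025147649 rot [3.14e+00 3.00e-03 2.30e+00] F [ 1.6 -1.7 -0.8] q [-0.32  0.46  1.6  -0.    1.08 -1.05] op 0.09206680161354958
scene ball [ 0.4959 -0.0146  0.1553] r 0.0958 ang 113.4
scene ball [ 0.4489 -0.1391  0.15  ] r 0.0926 ang -156.7
scene ball [ 0.6196 -0.0674  0.1502] r 0.0925 ang 22.3
scene ball [ 0.571  -0.1874  0.1503] r 0.0926 ang -66.5
scene hs top 141 X [-0.0249  0.0284] Y [-0.0211  0.0194]
finger low [0.1217 0.1324] world [ 0.456 -0.176  0.122] [ 0.618 -0.019  0.187]
side ball [ 0.6237 -0.0675  0.1495] r 0.0963 ang 21.3
side ball [ 0.4505 -0.1382  0.1498] r 0.0908 ang -156.8
side ball [ 0.5708 -0.1884  0.1509] r 0.0935 ang -66.8
side hs top 50 X [-0.0282  0.0277] Y [-0.023   0.0205]
finger low [0.1218 0.1259] world [ 0.457 -0.178  0.122] [ 0.617 -0.06   0.186]
[-0.08248465 -0.30450789  0.02987794]
```

View pics/scene_k19.png

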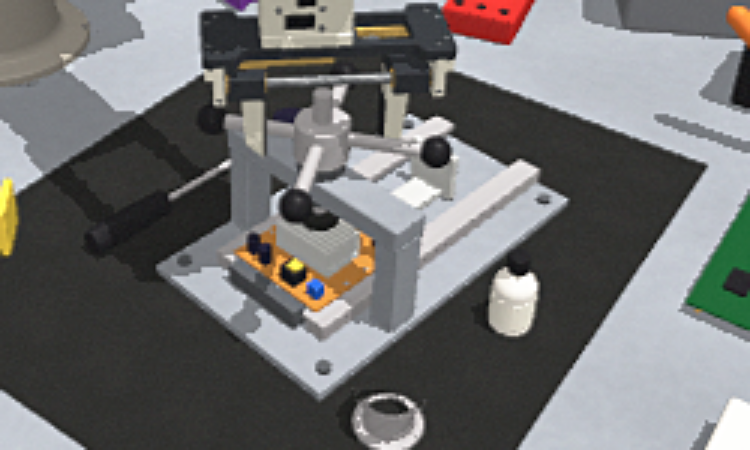

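Picture: the fingers at (250,110) and (395,100) straddle the hub, the spokes have turned 28°, and the heatsink stands at (318,240) under the pad. I'll keep turning.

>>> move_arm:
  motion:
    - [0, 0, 0, 0, 0, 0.03]
    - [0, 0, 0, 0, 0, 0.06]
    - [0, 0, 0, 0, 0, 0.09]
    - [0, 0, 0, 0, 0, 0.12]
    - [0, 0, 0, 0, 0, 0.15]
    - [0, 0, 0, 0, 0, 0.18]
    - [0, 0, 0, 0, 0, 0.21]
    - [0, 0, 0, 0, 0, 0.24]
    - [0, 0, 0, 0, 0, 0.27]
    - [0, 0, 0, 0, 0, 0.3]
    - [0, 0, 0, 0, 0, 0.33]
    - [0, 0, 0, 0, 0, 0.36]

```text
time: 21.05
tool_pos: [0.5358, -0.0999, 0.1016]
tool_rot: [3.138, 0.001, 1.171]
contact_force: [1.9, -3.3, 0.1]
opening: 0.0921
grip_force: 3.0
```

>>> move_arm:
  motion:
    - [0, 0, 0, 0, 0, 0.03]
    - [0, 0, 0, 0, 0, 0.06]
    - [0, 0, 0, 0, 0, 0.09]
    - [0, 0, 0, 0, 0, 0.12]
    - [0, 0, 0, 0, 0, 0.15]
    - [0, 0, 0, 0, 0, 0.18]
    - [0, 0, 0, 0, 0, 0.21]
    - [0, 0, 0, 0, 0, 0.24]
    - [0, 0, 0, 0, 0, 0.27]

```text
time: 22.18
tool_pos: [0.5355, -0.1, 0.1015]
tool_rot: [3.139, -0.002, 0.323]
contact_force: [0.8, -3.5, 2.1]
opening: 0.0919
grip_force: 3.1
```

```bash
python3 k.py; python3 -c "
from h import *
s=robot.observe();print(s['torque'])"
```

```text
t 22.175 X,Y 0.0010937469309863538 0.0027512761153463813 z 0.10151563098719829 rot [ 3.139e+00 -2.000e-03  3.230e-01] F [ 0.8 -3.5  2.1] q [-0.32  0.46  1.6  -0.    1.08  0.92] op 0.0919264027014358
scene ball [ 0.5352 -0.0087  0.1513] r 0.0938 ang 89.3
scene ball [ 0.4393 -0.1046  0.1506] r 0.0947 ang -178.7
scene ball [ 0.6268 -0.1032  0.1506] r 0.0928 ang -0.4
scene ball [ 0.5341 -0.1946  0.1501] r 0.0921 ang -90.0
scene hs top 136 X [-0.0301  0.0283] Y [-0.0211  0.0196]
finger low [0.1216 0.1273] world [ 0.451 -0.184  0.122] [ 0.619 -0.015  0.186]
side ball [ 0.6291 -0.1057  0.1476] r 0.0952 ang -1.9
side ball [ 0.4417 -0.1019  0.1497] r 0.0923 ang 179.6
side ball [ 0.5312 -0.1934  0.1495] r 0.0909 ang -91.8
side hs top 54 X [-0.0308  0.0253] Y [-0.0233  0.0188]
finger low [0.1217 0.1247] world [ 0.451 -0.182  0.122] [ 0.619 -0.02   0.186]
[-0.13789881 -0.02008631  0.09690866]
```

>>> move_arm:
  motion:
    - [0, 0, 0, 0, 0, 0.03]
    - [0, 0, 0, 0, 0, 0.06]
    - [0, 0, 0, 0, 0, 0.09]
    - [0, 0, 0, 0, 0, 0.12]
    - [0, 0, 0, 0, 0, 0.15]
    - [0, 0, 0, 0, 0, 0.15]

```text
time: 23.02
tool_pos: [0.5353, -0.0992, 0.1011]
tool_rot: [3.141, -0.002, -0.144]
contact_force: [1.4, -1.3, 2.1]
opening: 0.0917
grip_force: 1.2
```

>>> move_arm:
  motion:
    - [0, 0, 0, 0, 0, 0.02]
    - [0, 0, 0, 0, 0, 0.04]
    - [0, 0, 0, 0, 0, 0.06]
    - [0, 0, 0, 0, 0, 0.08]
    - [0, 0, 0, 0, 0, 0.08]

```text
time: 23.65
tool_pos: [0.5354, -0.0993, 0.101]
tool_rot: [-3.142, -0.002, -0.395]
contact_force: [2.1, -2.9, 3.5]
opening: 0.092
grip_force: 1.9
```

```bash
python3 k.py; python3 -c "
from h import *
s=robot.observe();print(s['torque'],s['joint_efforts'])"
```

```text
t 23.65 X,Y 0.0008997277526652428 0.0033951531227535956 z 0.10104163936256956 rot [-3.142e+00 -2.000e-03 -3.950e-01] F [ 2.1 -2.9  3.5] q [-0.32  0.46  1.6  -0.    1.08  1.64] op 0.09200288669754544
scene ball [ 0.5964 -0.0338  0.1509] r 0.0928 ang 47.7
scene ball [ 0.4726 -0.1715  0.1505] r 0.0923 ang -131.7
scene ball [ 0.603  -0.1643  0.1499] r 0.0927 ang -41.9
scene hs top 125 X [-0.0306  0.0293] Y [-0.0203  0.0182]
finger low [0.1211 0.1317] world [ 0.465 -0.166  0.121] [ 0.601 -0.035  0.186]
side ball [ 0.465  -0.0409  0.1514] r 0.0925 ang 138.3
side ball [ 0.6041 -0.1651  0.1485] r 0.094 ang -41.8
side ball [ 0.474  -0.1705  0.1499] r 0.0907 ang -131.4
side hs top 54 X [-0.0309  0.0283] Y [-0.0246  0.0201]
finger low [0.1211 0.1308] world [ 0.466 -0.168  0.121] [ 0.599 -0.034  0.185]
[-0.58379246 -0.35301464  0.22267011] [  0.91871833 -44.68062043 -18.90645325   0.69111016   1.1014555
   0.21353632]
```

>>> move_arm:
  motion:
    - [0, 0, 0, 0, 0, 0.02]
    - [0, 0, 0, 0, 0, 0.04]
    - [0, 0, 0, 0, 0, 0.06]
    - [0, 0, 0, 0, 0, 0.08]
    - [0, 0, 0, 0, 0, 0.08]

```text
time: 24.38
tool_pos: [0.5353, -0.0993, 0.1009]
tool_rot: [-3.141, -0.002, -0.648]
contact_force: [3.8, -2.3, 3.9]
opening: 0.0918
grip_force: 2.4
```

>>> move_arm:
  motion:
    - [0, 0, 0, 0, 0, 0.02]
    - [0, 0, 0, 0, 0, 0.04]
    - [0, 0, 0, 0, 0, 0.06]
    - [0, 0, 0, 0, 0, 0.06]

```text
time: 24.88
tool_pos: [0.5352, -0.0993, 0.1008]
tool_rot: [-3.141, -0.001, -0.837]
contact_force: [3.7, -3.1, 2.2]
opening: 0.0918
grip_force: 2.4
```

```bash
python3 k.py; python3 -c "
from h import *
s=robot.observe();print(s['torque'],s['joint_efforts'])"
```

```text
t 24.875 X,Y 0.000695012600183493 0.003305791395085158 z 0.10077540822194338 rot [-3.141e+00 -1.000e-03 -8.370e-01] F [ 3.7 -3.1  2.2] q [-0.32  0.46  1.6  -0.    1.08  2.08] op 0.09183119932022465
scene ball [ 0.4955 -0.0144  0.155 ] r 0.0962 ang 113.6
scene ball [ 0.4489 -0.139   0.1503] r 0.0926 ang -156.8
scene ball [ 0.6194 -0.0671  0.1502] r 0.0925 ang 22.5
scene ball [ 0.5704 -0.1874  0.1504] r 0.0923 ang -66.8
scene hs top 115 X [-0.0255  0.0288] Y [-0.0209  0.0201]
finger low [0.1209 0.1307] world [ 0.458 -0.175  0.121] [ 0.617 -0.021  0.186]
side ball [ 0.6234 -0.0655  0.1502] r 0.0967 ang 22.5
side ball [ 0.4504 -0.1388  0.1493] r 0.0911 ang -156.5
side ball [ 0.5708 -0.1882  0.1507] r 0.0933 ang -66.7
side hs top 53 X [-0.0305  0.0268] Y [-0.0243  0.0202]
finger low [0.121  0.1235] world [ 0.458 -0.175  0.121] [ 0.617 -0.059  0.186]
[-0.55433642 -0.31369614  0.24655545] [  1.27240006 -44.79836583 -18.67200494   0.80149356   1.23374596
   0.26113288]
```

>>> move_arm:
  motion:
    - [0, 0, 0, 0, 0, 0.02]
    - [0, 0, 0, 0, 0, 0.04]
    - [0, 0, 0, 0, 0, 0.06]
    - [0, 0, 0, 0, 0, 0.06]

```text
time: 25.48
tool_pos: [0.5354, -0.1005, 0.1011]
tool_rot: [3.133, -0.013, -0.973]
contact_force: [0.5, -8.5, 2.2]
opening: 0.0916
grip_force: 237.2
```

>>> move_arm:
  motion:
    - [0, 0, 0, 0, 0, 0.02]
    - [0, 0, 0, 0, 0, 0.04]
    - [0, 0, 0, 0, 0, 0.06]
    - [0, 0, 0, 0, 0, 0.06]

```text
time: 25.98
tool_pos: [0.5353, -0.1011, 0.1013]
tool_rot: [3.125, -0.023, -1.014]
contact_force: [-5.9, -11.1, 1.9]
opening: 0.0919
grip_force: 422.7
```

```bash
python3 k.py; python3 -c "
from h import *
s=robot.observe();print(s['torque'],s['joint_efforts'])"
```

```text
t 25.975 X,Y 0.0011091663225735484 0.0015856707199461651 z 0.10129031920556546 rot [ 3.125 -0.023 -1.014] F [ -5.9 -11.1   1.9] q [-0.31  0.46  1.6  -0.03  1.08  2.29] op 0.091861691991403
scene ball [ 0.5    -0.0131  0.1555] r 0.0957 ang 110.8
scene ball [ 0.4469 -0.1344  0.1504] r 0.0928 ang -159.9
scene ball [ 0.6211 -0.0712  0.1501] r 0.0926 ang 19.8
scene ball [ 0.5661 -0.189   0.1503] r 0.0923 ang -69.7
scene hs top 121 X [-0.0274  0.0296] Y [-0.0214  0.0202]
finger low [0.1219 0.1313] world [ 0.455 -0.176  0.122] [ 0.618 -0.021  0.186]
side ball [ 0.6248 -0.0698  0.1497] r 0.0965 ang 19.8
side ball [ 0.4487 -0.1355  0.1503] r 0.0914 ang -158.9
side ball [ 0.5673 -0.189   0.1507] r 0.0927 ang -69.0
side hs top 53 X [-0.0311  0.0285] Y [-0.0247  0.0196]
finger low [0.1215 0.1288] world [ 0.457 -0.18   0.121] [ 0.617 -0.021  0.185]
[ 0.82300457 -3.91049109 45.15778325] [-38.24123383 -42.35595345 -18.8377136   21.00382447   4.48081523
  45.        ]
```

The handle is firmly against its stop. I'll back off to mid-gap and lift out.

>>> move_arm:
  motion:
    - [0, 0, 0, 0, 0, -0.03]
    - [0, 0, 0, 0, 0, -0.06]
    - [0, 0, 0, 0, 0, -0.09]
    - [0, 0, 0, 0, 0, -0.12]
    - [0, 0, 0, 0, 0, -0.16]
    - [0, 0, 0, 0, 0, -0.19]
    - [0, 0, 0, 0, 0, -0.19]
    - [0, 0, 0, 0, 0, -0.19]

```text
time: 27.08
tool_pos: [0.5339, -0.0985, 0.0999]
tool_rot: [-3.141, 0.002, -0.622]
contact_force: [-0.1, -0.6, 0.8]
opening: 0.092
grip_force: 0.0
```

```bash
python3 k.py; python3 -c "
from h import *
s=robot.observe();print(s['torque'],s['joint_efforts'])"
```

```text
t 27.075 X,Y -0.0006982384707148435 0.003938930286089417 z 0.09994329673366657 rot [-3.141e+00  2.000e-03 -6.220e-01] F [-0.1 -0.6  0.8] q [-0.32  0.46  1.6   0.    1.08  1.87] op 0.09195383823393687
scene ball [ 0.4977 -0.0134  0.1561] r 0.0962 ang 112.2
scene ball [ 0.447  -0.1362  0.1503] r 0.0933 ang -158.8
scene ball [ 0.6212 -0.0709  0.1501] r 0.0927 ang 19.9
scene ball [ 0.5663 -0.189   0.1501] r 0.0923 ang -69.5
scene hs top 112 X [-0.025   0.0288] Y [-0.0212  0.0193]
finger low [0.1202 0.1264] world [ 0.457 -0.175  0.12 ] [ 0.616 -0.018  0.185]
side ball [ 0.6246 -0.0706  0.1504] r 0.096 ang 19.4
side ball [ 0.4489 -0.1345  0.1495] r 0.0909 ang -159.4
side ball [ 0.5672 -0.1893  0.1509] r 0.0929 ang -69.1
side hs top 54 X [-0.0303  0.0288] Y [-0.0226  0.0205]
finger low [0.12   0.1218] world [ 0.457 -0.176  0.12 ] [ 0.618 -0.02   0.184]
[0.08777281 0.14987049 0.01267391] [-1.07839811e-02 -4.67183125e+01 -2.19507426e+01  2.67915888e-02
 -6.90733921e-02  2.65117118e-02]
```

>>> move_arm:
  motion:
    - [0, 0, -0.2, 0, 0, 0]
    - [0, 0, -0.6, 0, 0, 0]
    - [0, 0, -1.0, 0, 0, 0]
    - [0, 0, -1.0, 0, 0, 0]
    - [0, 0, -1.0, 0, 0, 0]

```text
time: 27.8
tool_pos: [0.5341, -0.0987, 0.1998]
tool_rot: [3.142, 0.001, -0.62]
contact_force: [-0.2, -0.2, 0.6]
opening: 0.0912
grip_force: 0.0
```

```bash
python3 k.py; python3 pl.py
```

```text
t 27.8 X,Y -0.000458896543870445 0.003751352385065142 z 0.1997983448014974 rot [ 3.142e+00  1.000e-03 -6.200e-01] F [-0.2 -0.2  0.6] q [-0.32  0.37  1.45  0.    1.32  1.87] op 0.09121567031122721
scene ball [ 0.5018 -0.0145  0.1524] r 0.0937 ang 110.1
scene ball [ 0.4473 -0.1352  0.1506] r 0.0927 ang -159.3
scene ball [ 0.6212 -0.0708  0.15  ] r 0.0928 ang 20.0
scene ball [ 0.566  -0.1888  0.1501] r 0.0921 ang -69.7
scene hs top 114 X [-0.0261  0.0286] Y [-0.0208  0.0201]
finger low [0.2375 0.2414] world [ 0.487 -0.161  0.237] [ 0.579 -0.053  0.285]
side ball [ 0.5023 -0.0124  0.1519] r 0.0956 ang 109.4
side ball [ 0.6248 -0.0699  0.1498] r 0.0964 ang 19.7
side ball [ 0.449  -0.1354  0.1503] r 0.0911 ang -158.8
side ball [ 0.5671 -0.1895  0.1506] r 0.0931 ang -69.2
side hs top 45 X [-0.0307  0.0282] Y [-0.0258  0.0197]
finger low [0.2353 0.2397] world [ 0.488 -0.161  0.235] [ 0.578 -0.054  0.283]
t 27.9 X,Y -0.0007303556934073249 0.0037258392366440922 z 0.19911355001522485 rot [ 3.141e+00  3.000e-03 -6.190e-01] F [-0.8 -0.1 -0.3] q [-0.32  0.37  1.45  0.    1.32  1.87] op 0.09177164824475458
plate 21 [0.15009255 0.15218225 0.15619123]
plate 12 [0.15035643 0.15381433 0.15830345]
```

View pics/scene_k27.png

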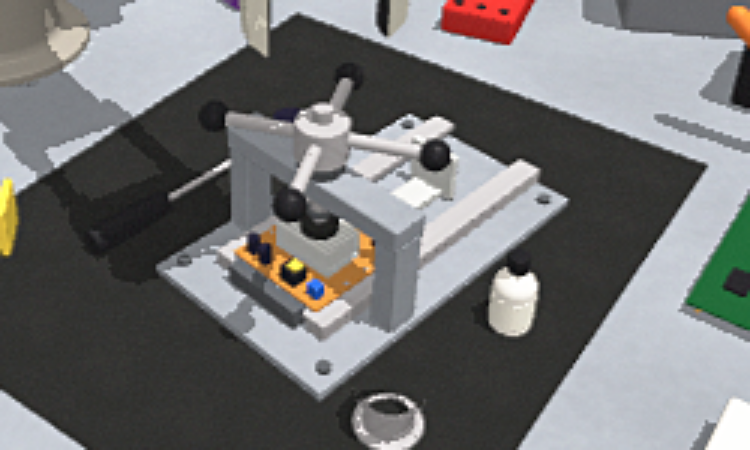

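The picture shows the carriage home, the pad (320,225) bearing on the heatsink, which is square on its board, and the arm clear.

```bash
python3 -c "
from h import *
print(robot.hand_in())"
```

```text
the job is handed in; nothing more can be done
None
```

I handed the job in at about 28 s (no verdict came back): the carriage is home on its stop, the star handle was turned clockwise until it stalled hard on its stop, the pad is down on the heatsink, which still stands square in its place, and the arm is clear.

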